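Push a filter tube home in a push-fit suction port

TASK

Take the filter tube (the thicker of the two tubes in the small rack) and push its stem straight down into the round push-fit port of the suction unit: past the springy seal, on until it sits firmly on the stop inside, pressing steadily and never ramming the stop. Let go of it there, then slide the unit's valve fully open. Leave the thin tube in the rack and the other things on the desk where they are.

Things in the scene. Friction and masses are not known exactly. Their poses are not given: they have to be found in the camera images.
- filter_tube_mid (a point): Filter tube, white, 95 mm long, 60 g, upright in one of the rack's holes; point half-way up its axis, z to its upper end. From the foot: stem 16 mm in diameter to 45 mm; grey flange 34 mm in diameter, 45 to 50 mm; barrel 24 mm in diameter, 50 to 87 mm (grip here; fingertips may bear on the flange); grey nipple 11 mm in diameter to 95 mm.
- filter_tube_foot (a point): Centre of the filter tube's foot, the lower end of the stem, which goes into the port; chamfered to 11 mm in diameter over the lowest 4 mm. In the rack it stands 6 mm above the desk.
- thin_tube_mid (a point): The other tube, of the same form but thinner and taller: 110 mm long, stem 12 mm, flange 26 mm, barrel 17 mm in diameter. It stays in the rack. This point is half-way up, 55 mm above its foot.
- rack: Fixed aluminium block 56 (x) x 130 (y) x 30 mm; origin at the centre of its underside. Two holes 18.5 mm wide, 24 mm deep, at y = -35 and +35 mm, in which the tubes stand.
- unit: The suction unit, fixed to the desk: white housing 150 (x) x 120 (y) x 55 mm; origin at the centre of its underside. Port at x = +30 mm, y = 0; valve slide at x = -50 mm.
- port (a point): Centre of the port's mouth, 75 mm above the desk; z up, along the bore. The port is a grey round boss 42 mm in diameter that stands 20 mm above the housing (black nut 50 mm in diameter, 9 mm high, round its root); bore 17.8 mm. A springy seal lies 8 to 14 mm below the mouth: about 8 to 15 N to push the foot past it, then 2 to 8 N of drag while moving, which fades at rest.
- stop: The stop hidden in the bore. This origin is the mouth's centre (as the port's), NOT the stop's surface: that lies 20 to 36 mm below, unknown beforehand, and can only be felt, as a rise of about 8 N per mm over the drag. About 10 N on it is right (5 N at least); above 25 N it is damaged.
- valve (a joint): The valve's slide: 0 m closed, 0.040 m fully open, growing along the unit's +y; it takes about 2 N and stays where it is left.
- valve_top (a point): Centre of the top of the valve's black thumb piece, 24 (x) x 16 (y) x 22 mm, on a flat grey track 8 mm high on top of the housing; this point is 85.5 mm above the desk and moves with the slide.
- loupe: Black loupe, 52 mm in diameter, 19 mm high, lying loose between the rack and the unit; origin at the centre of its underside. Leave alone.
- weight: Small brass weight, 22 mm wide and high, standing loose between the rack and the unit; origin at the centre of its underside. Leave alone.
- eraser: White and blue eraser, 20 x 42 x 12 mm, lying loose near the front edge of the desk; origin at the centre of its underside. Leave alone.
Things that resemble listed ones, but are neither listed nor needed, are in the scene too. Leave any red look-alike of the part that bears filter_tube_mid alone.

How it is judged:
By the outcome, as a careful person would: the job done as asked, in the order asked, and still so for the second after the job is handed in, with the robot touching nothing.
It also fails if it takes over 69 s, if anything falls off the work surface, if the arm or the gripper's body presses on something with over 40 N, if the wrist force passes 120 N, or if a joint passes its speed limit or range.

ROBOT

A 6-joint arm with a two-finger parallel gripper is mounted at the origin on a cart in front of the work surface, level with it; the furniture and walls round the work are solid. World frame = base frame: x ahead of the robot, y to its left, z up, the work surface at z = 0. Lengths are in m, angles in degrees, forces in N, time in s.
With the tool pointing down it reaches from about 0.375 to 0.9 m from the base axis. Payload 3.1 kg.
Tool frame: the origin (TCP) lies midway between the tips of the shut fingers; the grasp point (between the pads) lies bot.hold_point_z behind it (bot.hold_point_z is the distance from the TCP to the grasp point, in m); z points along the fingers, y is the direction in which the jaws open and shut (so a half turn about z gives the same grasp; the last joint's range is limited). The gripper opens to 87 mm and grips with 3 to 60 N. Pads are 19 mm wide; open, the fingers measure 117 mm over their backs; the gripper's body (75 mm by 190 mm) begins 51 mm behind the grasp point.
Start: joints at [-75.946, 30.224, 82.088, -0, 67.689, -10.227], TCP at [0.257, -0.57, 0.223] pointing down, gripper open.
Joint ranges: [-176.69, 176.69], [-43.24, 126.21], [12.49, 139.97], [-82, 262], [0, 151.66], [-163.58, 163.58]. Speed limits (degrees/s): [159.86, 159.86, 180, 180, 180, 180].

INTERFACE

Orientations are given as a 3x3 rotation matrix whose columns are the frame's x, y, z axes.
In Python, from rig import bot, vision gives the robot as it stands.
- The arm moves only by the shell command python3 -m inch 'ROWS'. ROWS is JSON, a list of rows, each a list of 5 numbers: the finger opening in mm, from 0 to 87, then the shift along the tool's x, y, z in mm, then the turn about the tool's z in rad. In form: [[hand, dx, dy, dz, roll], ...]. A call has 1 to 8 rows; each row is the pose to reach, as a shift and turn from the pose measured when the call began, along the tool's axes at that moment; what a row does not reach only later rows make up. A row lasts 1/10 s, in which the tool goes at most 50 mm and 8.59 degrees, less where a joint would pass 70% of its speed; a pose out of reach is approached as far as the arm can. A call with a gripper value outside its range is refused whole. The fingers move at their own pace and stop on an object; the grip force is fixed at half the most. Time passes only in rows, so rows that repeat a pose let the fingers close. It gives the time, the measured TCP pose, the force and the opening at its end, in the units of the state.
- bot.read_state(): the state, without advancing time (a new reading comes with each control period).
- vision.capture(name): name is "side" or "top"; returns (picture, depth): 384x512x3 uint8, red, green, blue; 384x512 float32, m along the optical axis (not along the pixel's ray), 0 where there is no reading.
- vision.camera_model(name): a dict with "intrinsics" (3x3 intrinsics, pixels), "camera_from_world" (4x4, takes a point from world to camera coordinates). Camera axes: x right, y down, z forward; pixel columns grow to the right and rows downward; lengths in m; the calibration is good to about 2 mm. A picture is of the moment at which its call begins. camera_model takes no time and is no camera call.
- bot.hand_in(): hands the job in, once; it reports no verdict.
The state is a dict: "time_s": time; "joint_positions": joint angles; "qvel": joint speeds; "tau": joint torques, N m; "position": TCP position; "tcp_rot": TCP orientation; "force": force on the tool from outside, world axes, zero at the start; "moment": the same for the moment, N m; "opening": opening from 0.0 (shut) to 1.0 (fully open).
Only numpy, scipy, OpenCV 4.12 (cv2) and the standard library are available. Lean on these libraries where they do the work, as an engineer would, in place of code of your own. Each camera call takes 0.05 s, during which the arm holds its last target. There are 200 camera calls.

## Working session

There is one attempt and no reset: what is moved stays moved. The work goes in short steps, Python scripts to look and compute and a shell command to move; the robot and the scene stay as the last step left them, time stands still between calls to the robot, and variables do not carry over. Pictures are saved under pics/ and viewed, about 8 in all and at most 12, crops included, and the job is handed in when it is done.

```bash
ls; mkdir -p pics
python3 - <<'E'
from rig import bot, vision
import cv2
s=bot.read_state(); print(s, bot.hold_point_z)
for n in ("top","side"):
    p,d=vision.capture(n); cv2.imwrite(f"pics/{n}0.png",p[:,:,::-1])
    import numpy as np; np.save(f"pics/{n}0.npy",d)
    m=vision.camera_model(n); print(n,m)
E
```

```text
pics
{'time_s': 0.0, 'joint_positions': array([-7.59458469e+01,  3.02781761e+01,  8.21556592e+01, -1.65481825e-03,
        6.76884782e+01, -1.02307899e+01]), 'qvel': array([-0.06595073,  0.00651802, -0.03179559,  0.05870139, -0.00630269,
        0.00070743]), 'tau': array([ 9.18484366e-04, -4.40040708e+01, -1.76593781e+01,  6.35178178e-02,
        5.82807348e-02, -1.65660977e-04]), 'position': array([ 0.25685287, -0.56898869,  0.22158413]), 'tcp_rot': array([[ 9.11506964e-01,  4.11284280e-01, -5.44325509e-04],
       [ 4.11284489e-01, -9.11504694e-01,  2.06438247e-03],
       [ 3.52892800e-04, -2.10557163e-03, -9.99997721e-01]]), 'force': array([ 0.00150474, -0.59513117,  0.51990679]), 'moment': array([ 0.02238523, -0.01434788, -0.01693206]), 'opening': 1.0034613820090688} 0.0187
top {'intrinsics': array([[353.01547563,   0.        , 258.77124803],
       [  0.        , 353.01547563, 194.85764   ],
       [  0.        ,   0.        ,   1.        ]]), 'camera_from_world': array([[ 0.01406608, -0.99986183, -0.00885846,  0.05496035],
       [-0.99409364, -0.01303038, -0.1077406 ,  0.4993534 ],
       [ 0.10761028,  0.01032162, -0.99413957,  0.8891025 ],
       [ 0.        ,  0.        ,  0.        ,  1.        ]])}
side {'intrinsics': array([[458.71248943,   0.        , 247.96341881],
       [  0.        , 458.71248943, 192.14672919],
       [  0.        ,   0.        ,   1.        ]]), 'camera_from_world': array([[-0.97045655, -0.24114614, -0.00791277,  0.50275002],
       [-0.09153884,  0.39833169, -0.91266232,  0.0985132 ],
       [ 0.2232369 , -0.8849748 , -0.40863784,  0.90880532],
       [ 0.        ,  0.        ,  0.        ,  1.        ]])}
```

View pics/top0.png

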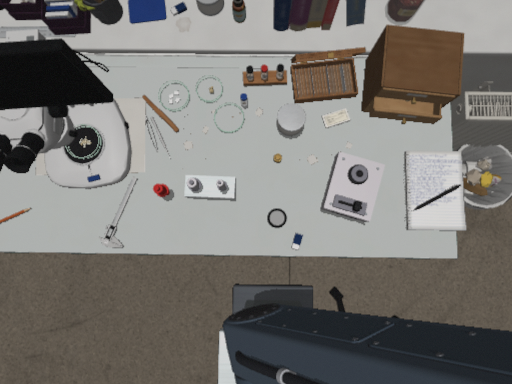

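View pics/side0.png

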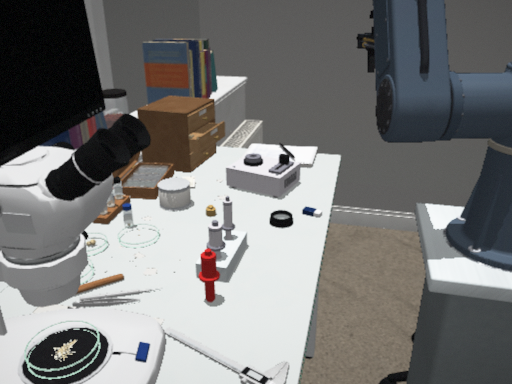

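The top view shows the rack at (210,187), with tubes at (194,184) and (222,186), the red look-alike at (161,189), and the unit at (353,187). The side view has the nearer, thicker tube at (215,235), so that is the left one in the top view. Next I'll view enlarged crops.

Run:
```python
import cv2,numpy as np
t=cv2.imread("pics/top0.png"); s=cv2.imread("pics/side0.png")
def crop(im,x,y,w,h,k): return cv2.resize(im[y:y+h,x:x+w],None,fx=k,fy=k,interpolation=cv2.INTER_CUBIC)
a=crop(t,175,165,75,50,5); b=crop(t,315,145,75,80,5)   # 375x250, 375x400
c=crop(s,190,185,75,100,4); d=crop(s,215,135,100,60,4) # 300x400 , 400x240
o=np.zeros((600,800,3),np.uint8)
o[:250,:375]=crop(t,175,165,75,50,5); o[:300,400:775]=crop(t,317,150,75,60,5)
o[260:600,:300]=crop(s,190,190,75,85,4); o[320:560,320:720]=crop(s,220,140,100,60,4)
cv2.imwrite("pics/crops.png",o)
```

```text
(no output)
```

View pics/crops.png

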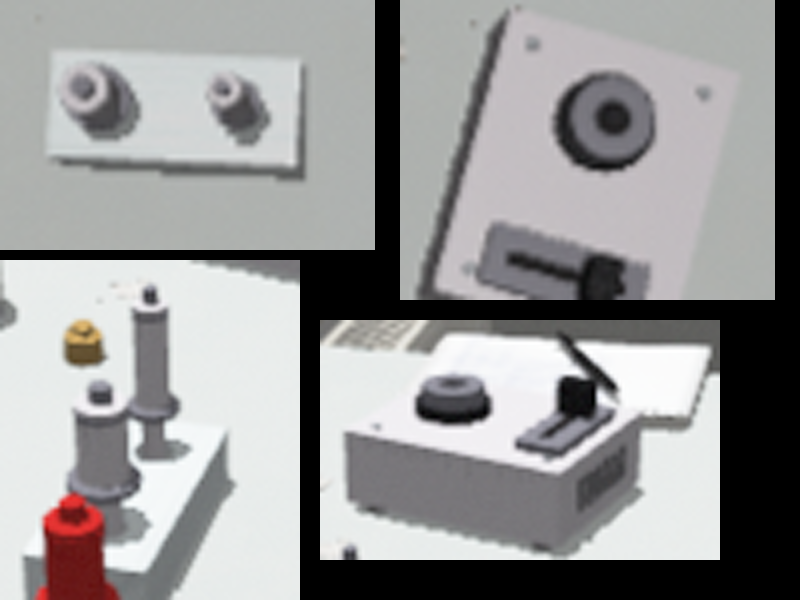

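The filter tube's nipple is at about (191.6,182.6) in the top view and (215,221) in the side view. The port bore is at (359.4,173.5) and the thumb piece at (358,204), standing at the right-hand end of its slot, so opening it goes left (+y). Next I'll check these against heights and depth.

```bash
cat > h.py <<'E'
import numpy as np
from rig import bot, vision
def ray(n,u,v,z):
    m=vision.camera_model(n);K,T=m["intrinsics"],m["camera_from_world"];R,t=T[:3,:3],T[:3,3]
    c=-R.T@t; d=R.T@np.linalg.solve(K,[u,v,1]); return c+d*(z-c[2])/d[2]
def tri(a,b):
    A=[];y=[]
    for n,(u,v) in (("top",a),("side",b)):
        m=vision.camera_model(n);P=m["intrinsics"]@m["camera_from_world"][:3]
        for q,r in ((u,0),(v,1)): A.append(q*P[2,:3]-P[r,:3]); y.append(P[r,3]-q*P[2,3])
    return np.linalg.lstsq(np.array(A),np.array(y),rcond=None)[0]
def depthmap(n,d):
    m=vision.camera_model(n);v,u=np.indices(d.shape)
    pc=np.stack([u,v,np.ones_like(u)],-1)@np.linalg.inv(m["intrinsics"]).T*d[...,None]
    T=m["camera_from_world"]; return (pc-T[:3,3])@T[:3,:3]
def goal(p,psi=None):   # shift in tool mm, roll rad
    s=bot.read_state();R=s["tcp_rot"];print("shift mm",np.round(R.T@(np.array(p)-s["position"])*1e3,1))
    cur=np.degrees(np.arctan2(R[1,0],R[0,0]));print("psi",cur.round(2))
    if psi is not None: print("roll",np.round(-np.radians(psi-cur),3))
E
python3 - <<'E'
from h import *
import cv2
np.set_printoptions(precision=4,suppress=True)
T=lambda X,Y,x0,y0,k:((X+.5)/k-.5+x0,(Y+.5)/k-.5+y0)
pts={"filter":(T(83,90,175,165,5),T(100,125,190,190,4),.101),"thin":(T(224,88,175,165,5),T(150,29,190,190,4),.116),
"port":(T(212,116,317,150,5),T(133,62,220,140,4),.075),"thumb":(T(206,270,317,150,5),T(257,60,220,140,4),.0855)}
for k,(a,b,z) in pts.items(): print(k,ray("top",*a,z),ray("side",*b,z),"tri",tri(a,b))
r=[ray("top",*T(X,Y,175,165,5),.03) for X,Y in ((53,50),(300,60),(296,165),(47,155))]
print("rack",np.mean(r,0),[np.linalg.norm(r[i]-r[i-1]).round(4) for i in range(4)],np.degrees(np.arctan2(*(r[1]-r[0])[:2])))
W=depthmap("top",np.load("pics/top0.npy"))
for nm,c,rad,lo,hi in (("unit",ray("top",353,187,.055)[:2],.12,.048,.060),("rack",np.mean(r,0)[:2],.1,.025,.034),("boss",ray("top",359.4,173.3,.075)[:2],.04,.071,.082),("filt",ray("top",191.6,182.6,.1)[:2],.03,.085,.11),("thumb",ray("top",358,204,.0855)[:2],.03,.080,.095)):
    m=(np.hypot(W[...,0]-c[0],W[...,1]-c[1])<rad)&(W[...,2]>lo)&(W[...,2]<hi)
    q=W[m]; 
    if len(q)>3: print(nm,len(q),q.mean(0),cv2.minAreaRect(q[:,:2].astype(np.float32)))
E
```

```text
filter [0.518  0.2235 0.101 ] [0.5196 0.2266 0.101 ] tri [0.5196 0.2241 0.0996]
thin [0.5177 0.1539 0.116 ] [0.5168 0.1589 0.116 ] tri [0.5181 0.1542 0.1138]
port [ 0.5514 -0.1855  0.075 ] [ 0.5505 -0.1849  0.075 ] tri [ 0.551  -0.1857  0.0747]
thumb [ 0.4741 -0.1785  0.0855] [ 0.4697 -0.1765  0.0855] tri [ 0.4716 -0.1791  0.0846]
rack [0.5196 0.1904 0.03  ] [np.float64(0.0551), np.float64(0.1291), np.float64(0.055), np.float64(0.1293)] -178.38155674726184
unit 2143 [ 0.5267 -0.1777  0.055 ] ((0.5230010747909546, -0.17753949761390686), (0.12078896164894104, 0.15060248970985413), 74.16860961914062)
rack 823 [0.5186 0.1864 0.0301] ((0.5201389193534851, 0.19106042385101318), (0.130422443151474, 0.056228868663311005), 88.83068084716797)
boss 183 [ 0.5512 -0.1851  0.0746] ((0.5515800714492798, -0.18498797714710236), (0.039960771799087524, 0.04048873111605644), 44.314727783203125)
filt 77 [0.5208 0.2245 0.0944] ((0.5211115479469299, 0.22486546635627747), (0.02211657166481018, 0.02216210961341858), 47.66476821899414)
thumb 67 [ 0.471  -0.1765  0.0848] ((0.4710204601287842, -0.17678077518939972), (0.015651848167181015, 0.023366142064332962), 69.56498718261719)
```

```bash
python3 -c "
from h import *
goal([.5205,.2245,.16],90)"
```

```text
shift mm [ 566.6 -614.8   63. ]
psi 24.28
roll -1.147
```

```bash
python3 -m inch '[[87,33,-36,0,-0.14],[87,67,-73,0,-0.28],[87,100,-109,0,-0.42],[87,134,-145,0,-0.56],[87,167,-182,0,-0.7],[87,201,-218,0,-0.84],[87,234,-254,0,-0.98],[87,267,-290,0,-1.12]]'; python3 -c "
from h import *
goal([.5205,.2245,.16],90)"
```

```text
time_s: 0.9
position: [0.3811, -0.1929, 0.2222]
tcp_rot: [[0.022, 1.0, -0.001], [1.0, -0.022, 0.002], [0.002, -0.001, -1.0]]
force: [0.2, -0.9, -0.2]
opening: 0.995
shift mm [420.2 130.3  63.1]
psi 88.74
roll -0.022
```

```bash
python3 -m inch '[[87,47,15,0,0],[87,94,29,0,-0.02],[87,140,43,0,-0.02],[87,187,58,0,-0.02],[87,234,72,0,-0.02],[87,280,87,0,-0.02],[87,327,101,0,-0.02],[87,374,116,0,-0.02]]'; python3 -m inch '[[87,30,9,20,0],[87,46,14,50,0],[87,46,14,62,0],[87,46,14,62,0],[87,46,14,62,0]]'
python3 - <<'E'
from h import *
import cv2
goal([.5205,.2245,.06],90)
p,d=vision.capture("side"); cv2.imwrite("pics/s1.png",cv2.resize(p[150:310,150:310,::-1],None,fx=3.5,fy=3.5,interpolation=cv2.INTER_CUBIC))
E
```

```text
time_s: 1.7
position: [0.5051, 0.1806, 0.2227]
tcp_rot: [[0.001, 1.0, -0.001], [1.0, -0.001, 0.002], [0.002, -0.001, -1.0]]
force: [1.3, -0.7, -0.2]
opening: 1.0
time_s: 2.2
position: [0.519, 0.2257, 0.1609]
tcp_rot: [[0.002, 1.0, -0.002], [1.0, -0.002, 0.001], [0.001, -0.002, -1.0]]
force: [-1.1, 0.2, -0.5]
opening: 1.0
shift mm [ -1.4   1.7 100.9]
psi 89.87
roll -0.002
```

View pics/s1.png

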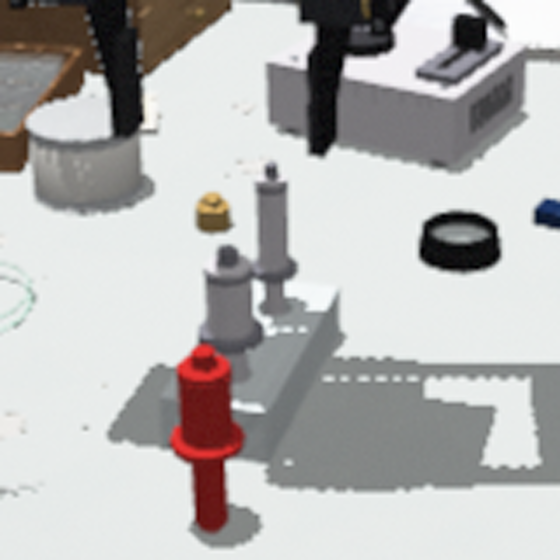

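The open fingers straddle the filter tube (nipple at crop (229,255), tips at x of about 125 and 318), with the thin and red tubes clear. Descending.

```bash
python3 -m inch '[[87,-1,2,20,0],[87,-1,2,45,0],[87,-1,2,70,0],[87,-1,2,90,0],[87,-1,2,102,0],[87,-1,2,102,0],[87,-1,2,102,0]]'; python3 -m inch '[[40,0,0,0,0],[30,0,0,0,0],[20,0,0,0,0],[15,0,0,0,0],[15,0,0,0,0],[15,0,0,0,0],[15,0,0,0,0],[15,0,0,0,0]]'
```

```text
time_s: 2.95
position: [0.5224, 0.2246, 0.0606]
tcp_rot: [[0.003, 1.0, 0.001], [1.0, -0.003, 0.002], [0.002, 0.001, -1.0]]
force: [-0.5, -0.2, 0.3]
opening: 0.998
time_s: 3.75
position: [0.5224, 0.2246, 0.0605]
tcp_rot: [[0.003, 1.0, 0.001], [1.0, -0.003, 0.002], [0.002, 0.001, -1.0]]
force: [0.6, -0.3, 0.7]
opening: 0.356
```

```bash
python3 -m inch '[[30,0,0,3,0],[30,0,0,3,0],[10,0,0,3,0],[10,0,0,3,0],[10,0,0,3,0],[10,0,0,3,0],[10,0,0,3,0],[10,0,0,3,0]]'; python3 -m inch '[[10,0,0,0,0],[10,0,0,0,0],[10,0,0,0,0]]'
```

```text
time_s: 4.55
position: [0.5224, 0.2246, 0.0575]
tcp_rot: [[0.003, 1.0, 0.001], [1.0, -0.003, 0.002], [0.002, 0.001, -1.0]]
force: [0.1, 0.3, -0.7]
opening: 0.268
time_s: 4.85
position: [0.5223, 0.2246, 0.0575]
tcp_rot: [[0.003, 1.0, 0.001], [1.0, -0.003, 0.002], [0.002, 0.001, -1.0]]
force: [-0.8, -0.1, -0.8]
opening: 0.267
```

```bash
python3 -m inch '[[10,0,0,-10,0],[10,0,0,-30,0],[10,0,0,-55,0],[10,0,0,-80,0],[10,0,0,-110,0],[10,0,0,-130,0],[10,0,0,-140,0],[10,0,0,-140,0]]'
python3 - <<'E'
from h import *
import cv2
goal([.5515,-.1855,.15],90)
p,d=vision.capture("side"); cv2.imwrite("pics/s2.png",cv2.resize(p[80:290,150:330,::-1],None,fx=2.8,fy=2.8,interpolation=cv2.INTER_CUBIC))
E
```

```text
time_s: 5.65
position: [0.5231, 0.2246, 0.1994]
tcp_rot: [[0.003, 1.0, 0.005], [1.0, -0.003, 0.003], [0.003, 0.005, -1.0]]
force: [0.5, 0.6, -0.2]
opening: 0.273
shift mm [-410.1   29.6   48.3]
psi 89.81
roll -0.003
```

View pics/s2.png

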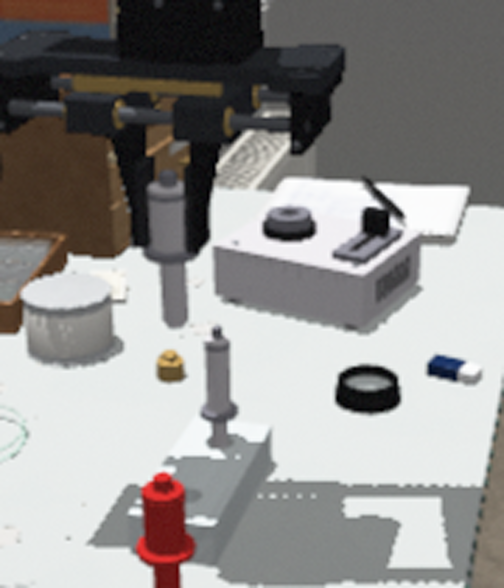

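The tube is held upright and lifted clear, with the thin tube left in the rack. Next I'll check the foot (crop (175,320)) and nipple (167,175) pixels against an upright tube at the TCP, then travel.

```bash
python3 - <<'E'
from h import *
s=bot.read_state();P=s["position"];np.set_printoptions(precision=4,suppress=True)
for n,z,(X,Y) in (("nip",.0435,(167,176)),("foot",-.0515,(175,321))):
    u,v=(X+.5)/2.8-.5+150,(Y+.5)/2.8-.5+80
    m=vision.camera_model("side");w=m["camera_from_world"]@[*(P+[0,0,z]),1];q=m["intrinsics"]@w[:3]
    print(n,(u,v),q[:2]/q[2],ray("side",u,v,P[2]+z)-P)
E
python3 -m inch '[[10,-40,3,0,0],[10,-85,6,0,0],[10,-130,9,0,0],[10,-175,12,0,0],[10,-220,15,0,0],[10,-265,18,0,0],[10,-310,22,0,0],[10,-350,25,0,0]]'
python3 -m inch '[[10,-25,2,0,0],[10,-45,4,0,0],[10,-60,5,0,0],[10,-60,5,0,0],[10,-60,5,0,0],[10,-60,5,0,0]]'
python3 -c "
from h import *
goal([.5515,-.1855,.15],90)"
```

```text
nip (209.32142857142858, 142.53571428571428) [210.1787 141.5665] [-0.0002  0.005   0.0435]
foot (212.17857142857144, 194.32142857142858) [212.5407 195.9819] [ 0.0027 -0.0063 -0.0515]
time_s: 6.5
position: [0.545, -0.1277, 0.1955]
tcp_rot: [[0.004, 1.0, -0.001], [1.0, -0.004, 0.004], [0.003, -0.001, -1.0]]
force: [0.1, 0.7, 0.2]
opening: 0.262
time_s: 7.1
position: [0.5494, -0.1861, 0.1952]
tcp_rot: [[0.003, 1.0, -0.001], [1.0, -0.003, 0.004], [0.004, -0.001, -1.0]]
force: [1.2, 0.2, -1.4]
opening: 0.268
shift mm [ 0.4  2.1 45.2]
psi 89.84
roll -0.003
```

```bash
python3 -m inch '[[10,0.4,2,15,0],[10,0.4,2,30,0],[10,0.4,2,45,0],[10,0.4,2,55,0],[10,0.4,2,60,0],[10,0.4,2,60,0],[10,0.4,2,60,0]]'
python3 - <<'E'
from h import *
import cv2
goal([.5515,-.1855,.13],90)
p,d=vision.capture("side"); q,_=vision.capture("top")
a=cv2.resize(p[95:195,215:315,::-1],None,fx=4,fy=4,interpolation=cv2.INTER_CUBIC)
b=cv2.resize(q[140:220,315:395,::-1],None,fx=5,fy=5,interpolation=cv2.INTER_CUBIC)
cv2.imwrite("pics/s3.png",np.hstack([a,b]))
E
```

```text
time_s: 7.8
position: [0.5518, -0.1853, 0.1356]
tcp_rot: [[0.002, 1.0, -0.001], [1.0, -0.002, 0.004], [0.004, -0.001, -1.0]]
force: [0.8, 0.4, -0.8]
opening: 0.265
shift mm [-0.2 -0.3  5.6]
psi 89.86
roll -0.002
```

View pics/s3.png

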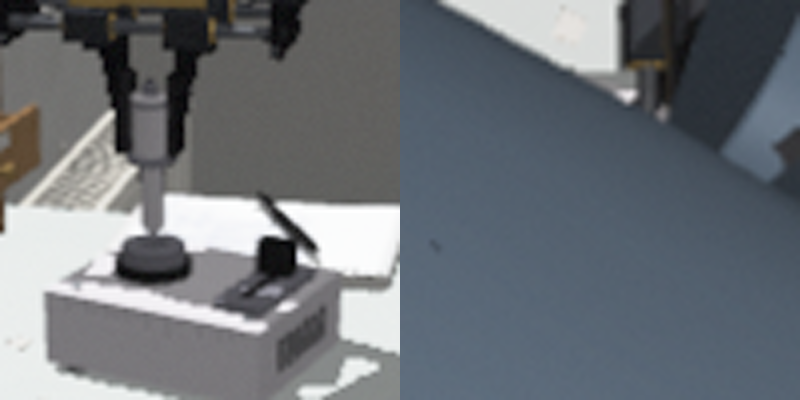

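The foot is just above the port, centred on the boss (crop (153,236) over boss centre x of about 153). The top view is blocked by the arm. Lowering slowly, watching force.

```bash
python3 -m inch '[[10,-0.2,-0.3,2,0],[10,-0.2,-0.3,4,0],[10,-0.2,-0.3,6,0],[10,-0.2,-0.3,8,0],[10,-0.2,-0.3,9,0],[10,-0.2,-0.3,10,0],[10,-0.2,-0.3,11,0],[10,-0.2,-0.3,12,0]]';python3 -m inch '[[10,0,0,1,0],[10,0,0,2,0],[10,0,0,3,0],[10,0,0,4,0]]'
```

```text
time_s: 8.7
position: [0.5516, -0.1857, 0.1238]
tcp_rot: [[0.003, 1.0, -0.0], [1.0, -0.003, 0.004], [0.004, -0.0, -1.0]]
force: [-0.4, -0.2, -0.0]
opening: 0.264
time_s: 9.1
position: [0.5517, -0.1859, 0.1198]
tcp_rot: [[0.003, 1.0, 0.0], [1.0, -0.003, 0.003], [0.003, 0.0, -1.0]]
force: [-0.1, -0.4, -0.2]
opening: 0.267
```

```bash
for i in 1 2 3; do python3 -m inch '[[10,0,0,1,0],[10,0,0,2,0],[10,0,0,3,0]]' | grep -E "pos|force|open"; done
```

```text
position: [0.5518, -0.1859, 0.1168]
force: [-0.0, -0.6, 0.1]
opening: 0.271
position: [0.5521, -0.1865, 0.1146]
force: [-1.9, 0.3, 8.2]
opening: 0.269
position: [0.5525, -0.1869, 0.114]
force: [-3.9, 0.8, 20.4]
opening: 0.267
```

The force rose to 20 N while the tool hardly moved, which is more than the seal should need. I'll relax and look.

```bash
python3 -m inch '[[10,0,0,-0.5,0],[10,0,0,-0.5,0]]' | grep -E "pos|force|open"
python3 - <<'E'
from h import *
import cv2
s=bot.read_state(); print(s["force"],s["moment"],s["position"])
p,d=vision.capture("side"); np.save("pics/s4.npy",d)
cv2.imwrite("pics/s4.png",cv2.resize(p[100:175,225:285,::-1],None,fx=8,fy=8,interpolation=cv2.INTER_CUBIC))
W=depthmap("side",d); 
for v in range(112,162,3): print(v,np.round(W[v,250:262:2,:].reshape(-1,3)*1e3).astype(int).tolist())
E
```

```text
position: [0.5524, -0.1868, 0.115]
force: [-1.3, -0.5, 4.6]
opening: 0.266
[-1.33953941 -0.49109424  4.56755074] [0.01309853 0.17119377 0.03396663] [ 0.55242946 -0.18681873  0.11502275]
112 [[550, -154, 194], [544, -152, 195], [540, -153, 195], [533, -145, 197], [529, -147, 197], [524, -148, 197]]
115 [[872, -1464, -164], [863, -1473, -166], [852, -1473, -165], [534, -151, 188], [528, -145, 190], [524, -150, 189]]
118 [[872, -1465, -181], [862, -1467, -181], [852, -1472, -182], [840, -1471, -180], [535, -174, 175], [530, -173, 176]]
121 [[824, -1268, -142], [815, -1275, -143], [804, -1270, -141], [790, -1253, -136], [534, -172, 168], [531, -179, 167]]
124 [[557, -181, 157], [551, -178, 158], [792, -1219, -142], [540, -175, 159], [534, -172, 161], [530, -174, 161]]
127 [[557, -181, 149], [552, -184, 149], [548, -186, 148], [541, -178, 151], [535, -177, 152], [530, -176, 152]]
130 [[554, -172, 144], [550, -173, 144], [545, -176, 144], [540, -174, 145], [534, -170, 146], [531, -178, 144]]
133 [[555, -175, 136], [550, -175, 136], [546, -177, 136], [540, -174, 137], [534, -172, 138], [533
[... 297 characters left out ...]
, [539, -173, 115], [534, -172, 115], [768, -1248, -240]]
145 [[556, -176, 104], [551, -179, 104], [547, -182, 103], [605, -453, 12], [599, -455, 11], [593, -460, 10]]
148 [[556, -179, 96], [551, -180, 96], [547, -184, 95], [599, -429, 10], [593, -432, 10], [588, -435, 9]]
151 [[556, -177, 88], [552, -182, 87], [547, -181, 88], [593, -402, 10], [586, -401, 11], [580, -401, 11]]
154 [[557, -181, 79], [552, -181, 79], [547, -183, 79], [546, -200, 73], [540, -199, 74], [576, -381, 9]]
157 [[556, -176, 73], [550, -171, 75], [546, -179, 72], [540, -173, 75], [535, -176, 74], [531, -182, 72]]
160 [[554, -166, 68], [548, -167, 69], [543, -166, 69], [538, -167, 69], [534, -172, 68], [531, -182, 64]]
```

View pics/s4.png

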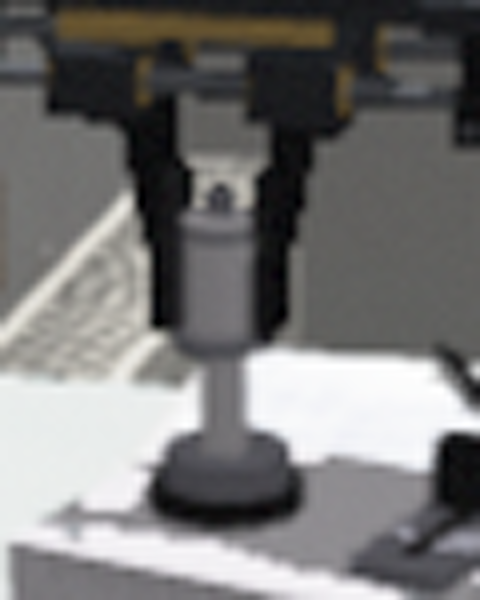

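The tube is in the bore and upright: the stem runs from (222,355) into the boss top at about (225,450). It has crept +0.8/−1 mm sideways, so I'll recentre at light load and then press on. The arm gives about 7 N per mm of lead.

```bash
python3 -m inch '[[10,0.5,-0.4,0,0],[10,1.1,-0.8,0,0],[10,1.1,-0.8,0,0]]' | grep -E "pos|force|open"; python3 -m inch '[[10,0,0,0.7,0],[10,0,0,1.4,0],[10,0,0,2,0],[10,0,0,2,0]]' | grep -E "pos|force|open"
```

```text
position: [0.5522, -0.1862, 0.1149]
force: [0.2, -1.2, 3.0]
opening: 0.27
position: [0.5524, -0.1866, 0.1143]
force: [-2.7, -1.0, 12.0]
opening: 0.271
```

```bash
python3 -m inch '[[10,0,-0.4,0.7,0],[10,0,-0.7,1.5,0],[10,0,-0.7,2.2,0],[10,0,-0.7,2.2,0],[10,0,-0.7,2.2,0]]' | grep -E "pos|force|open"; python3 -c "
from h import *
s=bot.read_state();print(s['moment'],s['tcp_rot'])"
```

```text
position: [0.5523, -0.1868, 0.1141]
force: [-2.8, -0.5, 14.6]
opening: 0.266
[ 0.00697782  0.35516906 -0.02357315] [[ 0.00153318  0.99998199  0.00580251]
 [ 0.99999714 -0.0015225  -0.00184288]
 [-0.00183402  0.00580532 -0.99998147]]
```

```bash
python3 -m inch '[[10,0.3,-0.7,1,0],[10,0.5,-1.3,2,0],[10,0.5,-1.3,2.8,0],[10,0.5,-1.3,2.8,0],[10,0.5,-1.3,2.8,0]]' | grep -E "pos|force|open"; python3 -c "
from h import *
s=bot.read_state();print(s['moment'],s['joint_positions'],s['tcp_rot'][:,2])"
```

```text
position: [0.5522, -0.1869, 0.1136]
force: [-2.3, 0.6, 15.3]
opening: 0.268
[ 0.03554946  0.28400795 -0.0295998 ] [-29.7162441   35.10618307  94.13342222   0.10467002  50.22592815
 -29.69509559] [ 0.00879804 -0.00340496 -0.9999555 ]
```

```bash
for i in 1 2; do python3 -m inch '[[10,0.5,-0.7,1,0],[10,1,-1,2,0],[10,1,-1,3,0],[10,1,-1,3.2,0],[10,1,-1,3.2,0]]' | grep -E "pos|force|open"; done; python3 -c "
from h import *
s=bot.read_state();print(s['moment'],s['tcp_rot'][:,2])"
```

```text
position: [0.5523, -0.1865, 0.1133]
force: [-2.6, 0.3, 18.6]
opening: 0.267
position: [0.5523, -0.1863, 0.1133]
force: [-3.7, 0.1, 22.0]
opening: 0.27
[-0.07778066  0.77801993 -0.01954538] [ 0.01437959 -0.00752351 -0.9998683 ]
```

Pressing bends the arm outwards (tip +x, tilt 0.9°), so the stem is binding sideways (Fx −3.7 N). I'll relax, then press with a larger −x bias and a small twist to free it.

```bash
python3 -m inch '[[10,0,0,-1,0],[10,0,0,-1.5,0],[10,0,0,-1.5,0]]' | grep -E "pos|rot|force|open";  python3 -m inch '[[10,0.3,-1,0.7,0.04],[10,0.5,-2,1.4,0.08],[10,0.5,-2.2,2,0.04],[10,0.5,-2.2,2.2,0],[10,0.5,-2.2,2.2,-0.04],[10,0.5,-2.2,2.2,0]]' | grep -E "pos|rot|force|open"; python3 -c "
from h import *
s=bot.read_state();print(s['moment'])"
```

```text
position: [0.5522, -0.1863, 0.1149]
tcp_rot: [[0.001, 1.0, 0.014], [1.0, -0.001, -0.007], [-0.007, 0.014, -1.0]]
force: [-1.1, -0.2, 7.1]
opening: 0.266
position: [0.5517, -0.1864, 0.1137]
tcp_rot: [[0.001, 1.0, 0.018], [1.0, -0.001, -0.009], [-0.009, 0.018, -1.0]]
force: [0.3, -0.0, 10.3]
opening: 0.264
[-0.08188106 -0.11166177  0.03961394]
```

Side force is now nulled and it moves at lower load. I'll continue with the same bias.

```bash
python3 -m inch '[[10,0.5,-2.2,1.8,0.04],[10,0.5,-2.2,2.2,0.08],[10,0.5,-2.2,2.6,0.04],[10,0.5,-2.2,3,0],[10,0.5,-2.2,3,-0.04],[10,0.5,-2.2,3,-0.08],[10,0.5,-2.2,3,-0.04],[10,0.5,-2.2,3,0]]' | grep -E "pos|rot|force|open"; python3 -c "
from h import *
s=bot.read_state();print(s['moment'])"
```

```text
position: [0.5503, -0.1861, 0.1104]
tcp_rot: [[0.003, 1.0, 0.019], [1.0, -0.003, -0.009], [-0.009, 0.019, -1.0]]
force: [-0.0, -0.6, 1.6]
opening: 0.267
[-0.14450265 -0.19244075  0.0618029 ]
```

Past the seal (16 mm deep, 1.6 N). Now slowly down, watching for the stop.

```bash
python3 -m inch '[[10,0,0,0.7,0],[10,0,0,1.4,0],[10,0,0,2.1,0],[10,0,0,2.8,0],[10,0,0,3.5,0]]' | grep -E "pos|rot|force|open"; python3 -m inch '[[10,0,0,0.7,0],[10,0,0,1.4,0],[10,0,0,2.1,0],[10,0,0,2.8,0]]' | grep -E "pos|rot|force|open"
```

```text
position: [0.551, -0.1862, 0.1071]
tcp_rot: [[0.003, 1.0, 0.02], [1.0, -0.002, -0.009], [-0.009, 0.02, -1.0]]
force: [-0.6, -0.6, 5.6]
opening: 0.267
position: [0.5514, -0.1862, 0.1044]
tcp_rot: [[0.002, 1.0, 0.021], [1.0, -0.002, -0.009], [-0.009, 0.021, -1.0]]
force: [-1.4, -0.0, 7.0]
opening: 0.265
```

```bash
for i in 1 2; do python3 -m inch '[[10,0,-0.3,0.7,0],[10,0,-0.6,1.4,0],[10,0,-0.7,2.1,0],[10,0,-0.7,2.8,0]]' | grep -E "pos|rot|force|open"; done
```

```text
position: [0.5514, -0.1863, 0.1018]
tcp_rot: [[0.002, 1.0, 0.022], [1.0, -0.002, -0.009], [-0.009, 0.022, -1.0]]
force: [-0.4, -0.5, 8.1]
opening: 0.267
position: [0.5515, -0.1865, 0.0997]
tcp_rot: [[0.002, 1.0, 0.024], [1.0, -0.002, -0.01], [-0.01, 0.024, -1.0]]
force: [-1.3, -0.5, 12.1]
opening: 0.269
```

```bash
python3 -m inch '[[10,0,-0.6,1.5,0],[10,0,-0.7,1.7,0],[10,0,-0.7,1.7,0],[10,0,-0.7,1.7,0],[10,0,-0.7,1.7,0]]' | grep -E "pos|rot|force|open"; python3 -m inch '[[10,0,-0.6,1.5,0],[10,0,-0.6,1.5,0],[10,0,-0.6,1.5,0]]' | grep -E "pos|rot|force|open"
```

```text
position: [0.5516, -0.1865, 0.0993]
tcp_rot: [[0.001, 1.0, 0.025], [1.0, -0.001, -0.01], [-0.01, 0.025, -1.0]]
force: [-2.5, 1.4, 14.5]
opening: 0.267
position: [0.5516, -0.1866, 0.0993]
tcp_rot: [[0.001, 1.0, 0.026], [1.0, -0.001, -0.011], [-0.011, 0.026, -1.0]]
force: [-2.2, 1.5, 14.8]
opening: 0.269
```

Resting force is 14.8 N at about 27 mm depth with a slope like the stop's. Before, a similar rise was binding, so I'll test by nulling the side force with a small twist at lower lead.

```bash
python3 -m inch '[[10,-0.5,-1.5,0.8,0.04],[10,-0.5,-2,0.8,0.08],[10,-0.5,-2.2,0.8,0.04],[10,-0.5,-2.2,0.8,0],[10,-0.5,-2.2,0.8,-0.04],[10,-0.5,-2.2,0.8,-0.08],[10,-0.5,-2.2,0.8,-0.04],[10,-0.5,-2.2,0.8,0]]' | grep -E "pos|rot|force|open"; python3 -c "
from h import *
s=bot.read_state();print(s['moment'])"
```

```text
position: [0.5509, -0.1872, 0.0994]
tcp_rot: [[0.002, 1.0, 0.03], [1.0, -0.002, -0.011], [-0.011, 0.03, -0.999]]
force: [0.3, 1.0, 10.4]
opening: 0.263
[ 0.13949862 -0.16987293  0.08468537]
```

```bash
python3 -m inch '[[10,-0.4,-1.5,1.4,0.04],[10,-0.4,-2,1.8,0.08],[10,-0.4,-2.2,2,0.04],[10,-0.4,-2.2,2,0],[10,-0.4,-2.2,2,0],[10,-0.4,-2.2,2,0]]' | grep -E "pos|rot|force|open"; python3 -c "
from h import *
s=bot.read_state();print(s['moment'])"
```

```text
position: [0.5506, -0.1877, 0.0991]
tcp_rot: [[0.003, 0.999, 0.034], [1.0, -0.002, -0.012], [-0.012, 0.034, -0.999]]
force: [-0.1, 2.1, 12.8]
opening: 0.269
[ 0.41811082 -0.12972596 -0.0133334 ]
```

Slope of about 8 N/mm with no side load: it is seated on the stop at about 13 N. Easing off, releasing, withdrawing upwards.

```bash
python3 -m inch '[[10,0,-0.5,0.7,0],[10,0,-0.5,0.6,0],[40,0,-0.3,0,0],[60,0,0,-0.5,0],[60,0,0,-0.5,0],[60,0,0,-0.5,0],[60,0,0,-0.5,0],[60,0,0,-0.5,0]]' | grep -E "pos|rot|force|open";python3 -m inch '[[60,0,0,-0.5,0],[60,0,0,-5,0],[60,0,0,-15,0],[60,0,0,-30,0],[60,0,0,-50,0],[60,0,0,-75,0],[60,0,0,-90,0],[60,0,0,-90,0]]' | grep -E "pos|rot|force|open"
python3 - <<'E'
from h import *
u=np.array([.273,.962]); print(np.degrees(np.arctan2(-u[0],u[1])))
th=np.array([.4712,-.1775])
goal([*th,.19],-15.8)
goal([*th,.19],164.2)
import cv2
p,d=vision.capture("side"); cv2.imwrite("pics/s5.png",cv2.resize(p[95:195,205:325,::-1],None,fx=5,fy=5,interpolation=cv2.INTER_CUBIC))
E
```

```text
position: [0.5503, -0.1875, 0.0992]
tcp_rot: [[0.003, 0.999, 0.033], [1.0, -0.002, -0.011], [-0.011, 0.033, -0.999]]
force: [0.4, 0.0, 0.5]
opening: 0.669
position: [0.549, -0.1873, 0.1925]
tcp_rot: [[0.003, 0.999, 0.039], [1.0, -0.002, -0.015], [-0.015, 0.039, -0.999]]
force: [-0.4, -0.1, -1.4]
opening: 0.689
-15.843082117687013
shift mm [  9.7 -77.9  -0.7]
psi 89.84
roll 1.844
shift mm [  9.7 -77.9  -0.7]
psi 89.84
roll -1.298
```

View pics/s5.png

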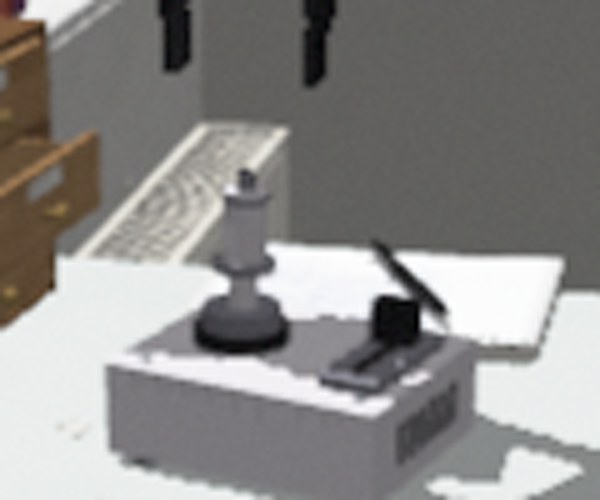

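The tube stands upright in the port (nipple at (247,178), flange at (245,262), just above the boss), and the thumb piece at (397,318) is still closed. Now to the valve.

```bash
python3 -m inch '[[60,1,-10,-2,-0.14],[60,2,-20,-3,-0.28],[60,4,-30,-3,-0.42],[60,5,-40,-3,-0.56],[60,6,-50,-3,-0.7],[60,8,-60,-3,-0.84],[60,9,-70,-3,-0.98],[60,9.7,-78,-3,-1.12]]' | grep -E "pos|rot|force|open"; python3 -m inch '[[50,0,0,0,-0.08],[45,0,0,0,-0.17],[40,0,0,0,-0.18],[40,0,0,0,-0.18],[40,0,0,0,-0.18]]' | grep -E "pos|rot|force|open"; python3 -c "
from h import *
goal([.4712,-.1775,.11],164.2);goal([.4712,-.1775,.068],164.2)"
```

```text
position: [0.4687, -0.1763, 0.1899]
tcp_rot: [[-0.901, 0.433, 0.034], [0.433, 0.902, -0.012], [-0.036, 0.004, -0.999]]
force: [0.1, 0.4, 0.2]
opening: 0.691
position: [0.4685, -0.1762, 0.1895]
tcp_rot: [[-0.964, 0.266, 0.033], [0.265, 0.964, -0.011], [-0.035, -0.002, -0.999]]
force: [-0.2, -0.1, 0.1]
opening: 0.467
shift mm [-0.1 -0.4 79.6]
psi 164.6
roll 0.007
shift mm [  1.3  -0.3 121.5]
psi 164.6
roll 0.007
```

```bash
python3 -m inch '[[40,0,0,25,0],[40,0,0,55,0],[40,0,0,80,0],[40,1,0,100,0],[40,1.3,0,110,0],[40,1.3,0,118,0],[40,1.3,0,118,0],[40,1.3,0,118,0]]' | grep -E "pos|rot|force|open"
python3 - <<'E'
from h import *
goal([.4712,-.1775,.069],164.2)
import cv2
p,d=vision.capture("side"); cv2.imwrite("pics/s6.png",cv2.resize(p[95:195,205:325,::-1],None,fx=5,fy=5,interpolation=cv2.INTER_CUBIC))
E
```

```text
position: [0.4717, -0.1774, 0.072]
tcp_rot: [[-0.963, 0.266, 0.034], [0.265, 0.964, -0.012], [-0.036, -0.002, -0.999]]
force: [0.2, 0.5, -0.6]
opening: 0.462
shift mm [ 0.6 -0.2  3. ]
psi 164.6
roll 0.007
```

View pics/s6.png

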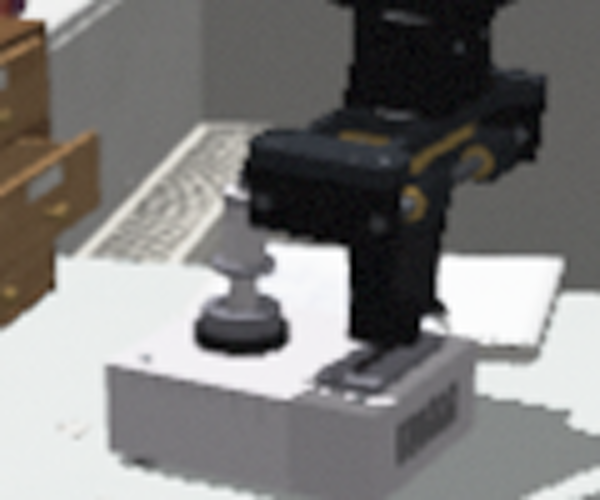

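The fingers straddle the thumb piece, and the gripper body is clear of the tube. I'll close loosely to 24 mm and push along +y.

```bash
python3 -m inch '[[24,0,0,0,0],[24,0,0,0,0],[24,0,0,0,0],[24,0,0,0,0],[24,0,5,0,0],[24,0,10,0,0],[24,0,15,0,0],[24,0,20,0,0]]' | grep -E "pos|rot|force|open"; python3 -m inch '[[24,0,4,0,0],[24,0,8,0,0],[24,0,12,0,0],[24,0,15,0,0],[24,0,17,0,0],[24,0,17,0,0]]' | grep -E "pos|rot|force|open"
```

```text
position: [0.4776, -0.158, 0.0724]
tcp_rot: [[-0.963, 0.265, 0.036], [0.265, 0.964, -0.013], [-0.038, -0.003, -0.999]]
force: [0.5, -2.8, 1.0]
opening: 0.276
position: [0.4821, -0.1426, 0.0724]
tcp_rot: [[-0.964, 0.264, 0.036], [0.264, 0.964, -0.015], [-0.038, -0.005, -0.999]]
force: [-1.8, -5.5, 1.4]
opening: 0.274
```

```bash
for i in 1 2 3; do python3 -m inch '[[24,0,1.2,0,0],[24,0,2.4,0,0],[24,0,2.4,0,0]]' | grep -E "pos|force|open"; done
```

```text
position: [0.4821, -0.1424, 0.0724]
force: [-4.7, -11.2, 1.0]
opening: 0.277
position: [0.4821, -0.1424, 0.0723]
force: [-5.3, -11.2, 1.1]
opening: 0.275
position: [0.482, -0.1424, 0.0723]
force: [-5.2, -11.5, 2.0]
opening: 0.276
```

It hits a firm end at 12.5 N along the slide. I'll back off, lift clear, and check by camera that this is fully open.

```bash
python3 -m inch '[[28,0,-1,0,0],[34,0,-2,0,0],[40,0,-2,0,0],[40,0,-2,0,0]]' | grep -E "pos|force|open"; python3 -m inch '[[40,0,0,-8,0],[40,0,0,-25,0],[40,0,0,-50,0],[40,0,0,-75,0],[40,0,-30,-100,0],[40,20,-75,-110,0],[40,40,-120,-110,0],[40,60,-165,-110,0]]' | grep -E "pos|force|open"
python3 - <<'E'
from h import *
import cv2
p,d=vision.capture("side"); q,e=vision.capture("top")
o=np.zeros((400,800,3),np.uint8)
o[:,:400]=cv2.resize(p[110:190,220:300],None,fx=5,fy=5,interpolation=cv2.INTER_CUBIC)
o[:,400:]=cv2.resize(q[150:230,317:397],None,fx=5,fy=5,interpolation=cv2.INTER_CUBIC)
cv2.imwrite("pics/s7.png",o[:,:,::-1])
for n,D in (("side",d),("top",e)):
    W=depthmap(n,D)
    for nm,c,r,lo,hi in (("thumb",(.482,-.145),.05,.079,.09),("tube",(.5515,-.1857),.035,.13,.155)):
        m=(np.hypot(W[...,0]-c[0],W[...,1]-c[1])<r)&(W[...,2]>lo)&(W[...,2]<hi); w=W[m]
        if len(w)>3: print(n,nm,len(w),w.mean(0),w.max(0),cv2.minAreaRect(w[:,:2].astype(np.float32)))
E
```

```text
position: [0.4814, -0.1439, 0.0722]
force: [0.4, 0.6, -0.6]
opening: 0.437
position: [0.3767, -0.286, 0.1837]
force: [0.8, -0.5, -0.6]
opening: 0.46
side thumb 46 [ 0.47968858 -0.14043828  0.08264079] [ 0.4927328  -0.12974201  0.08654906] ((0.48021644353866577, -0.14244654774665833), (0.019297674298286438, 0.02348203957080841), 70.59165954589844)
side tube 48 [ 0.54861539 -0.18108819  0.13515911] [ 0.56084165 -0.17181164  0.14289272] ((0.5481942296028137, -0.18209142982959747), (0.023206230252981186, 0.01847984828054905), 19.97010612487793)
top thumb 67 [ 0.47987718 -0.14369579  0.08512378] [ 0.4923527  -0.13584764  0.08920896] ((0.48014354705810547, -0.14411106705665588), (0.015359096229076385, 0.023600423708558083), 78.11305236816406)
top tube 89 [ 0.54875399 -0.18459898  0.13710922] [ 0.55951143 -0.17315601  0.14721475] ((0.5487737059593201, -0.18497127294540405), (0.023653242737054825, 0.021207358688116074), 88.75379943847656)
```

View pics/s7.png

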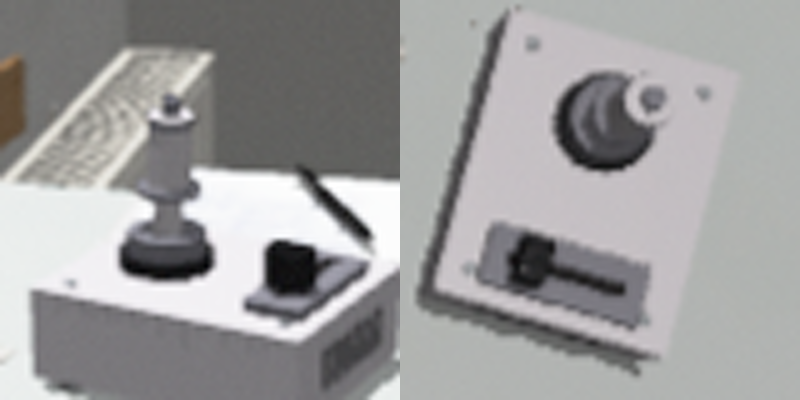

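The thumb piece is now at the slot's left end ((530,262), slot running to (625,288)), 20.4 mm to +y of the unit's centre. The tube stands in the port. A last numeric check of seating height and time follows.

Run:
```python
from h import *
np.set_printoptions(precision=4,suppress=True)
print("nipple",tri((367.2,169),(254,129.2)))
T=lambda X,Y:((X-400+.5)/5-.5+317,(Y+.5)/5-.5+150)
q=[ray("top",*T(X,Y),.063) for X,Y in ((490,222),(650,265),(640,325),(477,283))]
c=np.mean(q,0); print("track",c,"thumb rel track along y",(np.array([.4801,-.1441])-c[:2])@[.273,.962],"len",np.linalg.norm(q[0]-q[1]))
s=bot.read_state();print(s["time_s"],s["force"])
```

```text
nipple [ 0.548  -0.1857  0.1429]
track [ 0.474  -0.1639  0.063 ] thumb rel track along y 0.02066841963827746 len 0.08164535892934226
25.95 [ 0.1039  0.5343 -0.1427]
```

```bash
python3 -c "
from rig import bot
print(bot.hand_in())"
```

```text
the job is handed in; nothing more can be done
None
```

The filter tube is in the port, pressed past the seal onto the stop and released. The valve was then slid open to its end. I handed in at about 26 s with the arm clear and touching nothing.

**Seating:** With the side force near zero, the stop was felt at about 27 mm depth, rising roughly 8 N per mm. I held it at about 13 N. The highest push read near the stop was 14.8 N, measured at rest. Afterwards the nipple measured 142.9 mm above the desk, against 142.5 mm expected.

**Valve:** The slide met a firm end at about 12.5 N. The thumb piece is 20 to 21 mm to +y of both the track's centre and the unit's centre, which fits fully open. The camera saw it move only about 34 mm, not 40, so it seems to have started a few millimetres open.

**What went less well:**
- **Binding at the seal:** The stem bound there and the wrist force reached 22 N before I nulled the side load and twisted the tube slightly. This was above the stop's depth, so the stop took none of it.
- **Lean:** My repeated presses left the tool tilted, so the tube leans about 2° in the port.
- **Other objects:** I didn't measure the loose things or the thin tube again at the end. The thin tube was still in the rack when I lifted the filter tube, and no later move went near any of them.

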